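Unstack the supplies into their trays

TASK

Supplies have been left in a pile to the right of the microscope: a square carton, a wide carton, a narrow carton and a small glass vial on top. Take the pile apart and put each thing upright into the shallow tray made for its shape, flat on the tray's floor: square carton in the square tray, wide carton in the wide oblong tray, narrow carton in the narrow oblong tray, vial in the small round tray. Don't let any of them tip over, and leave the timer and the red-capped bottle where they are.

Things in the scene. Friction and masses are not known exactly. Their poses are not given: they have to be found in the camera images.
- vial: small clear glass vial with pink contents and blue cap, 23 mm diameter, 51 mm high (body up to 44 mm, narrower cap above), about 20 g; standing on the narrow carton at the start. Origin at the centre of its underside, z up.
- narrow_carton: narrow pale carton, 30 (x) x 78 (y) x 52 (z) mm, about 120 g; standing on the wide carton at the start. Origin at the centre of its underside, z up, its own y along the long side.
- wide_carton: off-white carton, 50 (x) x 70 (y) x 45 (z) mm, about 80 g; standing on the square carton at the start. Origin at the centre of its underside, z up, its own y along the long side.
- square_carton: light-blue carton with square base, 66 (x) x 66 (y) x 58 (z) mm, about 160 g; standing on the worktop, bottom of the pile. Origin at the centre of its underside, z up, x and y along its sides. Between pile and trays stands a fixed microscope: solid from world x 0.51 back, y -0.05 to 0.20, 0.22 m high (0.5 m beyond x 0.7); the strip in front of it (x below 0.48) is clear for carrying across.
- round_tray: shallow fixed aluminium tray with a grey floor, 9 mm high; floor 3 mm above its underside, rim 3 mm thick, 6 mm above the floor; round, 47 mm outer and 41 mm inner diameter, for the vial. Origin at the centre of its underside, z up.
- narrow_tray: shallow fixed aluminium tray with a grey floor, 9 mm high; floor 3 mm above its underside, rim 3 mm thick, 6 mm above the floor; inside 46 (x) x 94 (y) mm, outside 52 x 100 mm, for the narrow carton. Origin at the centre of its underside, z up, y along the long side.
- wide_tray: shallow fixed aluminium tray with a grey floor, 9 mm high; floor 3 mm above its underside, rim 3 mm thick, 6 mm above the floor; inside 66 (x) x 86 (y) mm, outside 72 x 92 mm, for the wide carton. Origin at the centre of its underside, z up, y along the long side.
- square_tray: shallow fixed aluminium tray with a grey floor, 9 mm high; floor 3 mm above its underside, rim 3 mm thick, 6 mm above the floor; inside 82 x 82 mm, outside 88 x 88 mm, for the square carton. Origin at the centre of its underside, z up, x and y along its sides.
- timer: bystander: cream bench timer lying flat, 62 x 68 x 19 mm, not to be moved. Origin at the centre of its underside, z up.
- dye_bottle: bystander: white bottle with red cap, 34 mm diameter, 67 mm high, not to be moved. Origin at the centre of its underside, z up.
Mind the look-alikes: they are no part of the job. What is shaped like the round_tray but green is not meant.

How it is judged (in metres and radians):
At the end, for the whole second after the job is handed in: Each thing stands upright (within 0.1 rad) and at rest on the floor of its own tray: underside 0.5 to 5.5 mm above the tray's underside and its centre within 13 mm of the tray's centre, horizontally (horizontal distance between vial and round_tray below 0.013 m and z of vial in the frame of round_tray between 0.0005 and 0.0055 m and angle between each of vial, narrow_carton, wide_carton, square_carton's own z axis and vertical below 0.1 rad and linear speed of each of vial, narrow_carton, wide_carton, square_carton below 0.02 m/s and horizontal distance between narrow_carton and narrow_tray below 0.013 m and z of narrow_carton in the frame of narrow_tray between 0.0005 and 0.0055 m and horizontal distance between wide_carton and wide_tray below 0.013 m and z of wide_carton in the frame of wide_tray between 0.0005 and 0.0055 m and horizontal distance between square_carton and square_tray below 0.013 m and z of square_carton in the frame of square_tray between 0.0005 and 0.0055 m); the robot touches nothing.
It fails at once if one of the four supplies tips over (more than 0.5 rad) (angle between any of vial, narrow_carton, wide_carton, square_carton's own z axis and vertical above 0.5 rad).
It fails at once if the timer or the red-capped bottle is moved more than 30 mm (distance of any of timer, dye_bottle from where it was at the start of the episode above 0.03 m).
It also fails if it takes over 136 s, if anything falls off the work surface, if the arm or the gripper's body presses on something with over 40 N, if the wrist force passes 120 N, or if a joint passes its speed limit or range.

ROBOT

A 6-joint arm with a two-finger parallel gripper is mounted at the origin on a cart in front of the work surface, level with it; the furniture and walls round the work are solid. World frame = base frame: x ahead of the robot, y to its left, z up, the work surface at z = 0. Lengths are in mm, angles in rad, forces in N, time in s.
With the tool pointing down it reaches from about 350 to 775 mm from the base axis. Payload 7.3 kg.
Tool frame: the origin (TCP) lies at the very end of the fingers, on their centre line; the grasp point (between the pads) lies 19 mm behind it; z points along the fingers, y is the line along which they close (so a half turn about z gives the same grasp; the last joint's range is limited). The gripper opens to 92 mm and grips with 3 to 60 N. Pads are 19 mm wide; open, the fingers measure 130 mm over their backs; the gripper's body (75 mm by 190 mm) begins 47 mm behind the grasp point.
Start: joints at [1.182, 0.342, 1.524, -0, 1.275, -0.146], TCP at [126.206, 509.627, 195.141] pointing down, gripper open.
Joint ranges: [-2.53, 2.53], [-0.77, 2.02], [0.04, 2.7], [-1, 4.14], [0.28, 2.66], [-3.11, 3.11]. Speed limits (rad/s): [2.57, 2.57, 3.14, 3.14, 3.14, 3.14].

INTERFACE

Orientations are given as [roll, pitch, yaw] about the fixed x, y, z axes, in that order (R = Rz(yaw) Ry(pitch) Rx(roll)).
In Python, from plant import bot gives the robot as it stands.
- The arm moves only by the tool jog_arm, never from a script. Its argument "targets" is a list of rows, each an object with "xyz": the shift along the tool's x, y, z as a fraction of full scale, a list of three; "spin": the turn about the tool's z as a fraction of full scale. In form: [{"xyz": [x, y, z], "spin": spin}, ...]. A call has exactly 10 rows; each row shifts and turns the commanded pose from where the row before left it, along the tool's axes as they then stand; what a row does not reach is not made up. Full scale, the value 1, is 80 mm for a shift and 0.1 rad for a turn. A row lasts 1/8 s, in which the tool goes at most 62.5 mm and 10.7 degrees, less where a joint would pass 70% of its speed; a pose out of reach is approached as far as the arm can. A call with a number of a shift or a turn outside -1 to 1 is refused whole. A call with a gripper value outside its range is refused whole. "gripper" is the opening in per cent of the stroke, from 0 (shut) to 100 (fully open), set as the call begins (left out, the last holds). The fingers move at their own pace and stop on an object; the grip force is fixed at half the most. Time passes only in rows, so rows that do not move let the fingers close, or fill a call up. It gives the time, the measured TCP pose, the force, the opening and the grip force at its end, in the units of the state.
- bot.get_obs(): the state, without advancing time (a new reading comes with each control period).
- bot.capture(name): name is "side" or "top"; returns the picture (420x560x3 uint8, blue, green, red); there is no depth.
- bot.get_calibration(name): a dict with "vfov" (degrees; the focal length in pixels is half the picture's height over the tangent of half this angle, whatever the lens; pixels are square), "cx", "cy" (the principal point, pixels), "k1" (the pictures are not rectified: a ray, as slopes to the right and down, at radius r is drawn at 1 + k1 r^2 times it, then the intrinsics apply), "eye" and "rotation" of the camera in the world. Camera axes: x right, y down, z forward; pixel columns grow to the right and rows downward; lengths in mm; the calibration is good to about 2 mm. A picture is of the moment at which its call begins. get_calibration takes no time and is no camera call.
- bot.close_job(): hands the job in; it is judged then, once.
The state is a dict: "time": time; "joint_positions": joint angles; "dq": joint speeds; "tau": joint torques, N m; "tool_pos": TCP position; "tcp_rot": TCP orientation; "contact_force": force on the tool from outside, world axes, zero at the start; "moment": the same for the moment, N m; "grip_width": finger opening in mm; "finger_force": force on a finger pad.
Only numpy, scipy, OpenCV 4.12 (cv2) and the standard library are available. Lean on these libraries where they do the work, as an engineer would, in place of code of your own. Each camera call takes 0.05 s, during which the arm holds its last target. There are 200 camera calls.

## Working session

There is one attempt and no reset: what is moved stays moved. The work goes in short steps, Python scripts to look and compute and a tool call to move; the robot and the scene stay as the last step left them, time stands still between calls to the robot, and variables do not carry over. Pictures are saved under pics/ and viewed, at most 14 in all, crops included, and the job is handed in when it is done.

Besides the shell and the picture viewer there is one more tool, called after "Call:" as name([rows], argument=value, ...), one row to a line, values as JSON. jog_arm: Moves the arm, as the interface text tells. Shift numbers are shares of 80 mm and turn numbers shares of 0.1 rad, none past 1 either way. Its arguments: {"type":"object","properties":{"targets":{"type":"array","items":{"type":"object","properties":{"xyz":{"type":"array","items":{"type":"number"}},"spin":{"type":"number"}}}},"gripper":{"type":"number"}},"required":["targets"]}

```bash
mkdir -p pics
cat > h.py <<'E'
import numpy as np, cv2
from plant import bot
def cal(n):
    c=bot.get_calibration(n); f=210/np.tan(np.radians(c['vfov'])/2)
    K=np.array([[f,0,c['cx']],[0,f,c['cy']],[0,0,1.]])
    return K,np.array([c['k1'],0,0,0.]),np.array(c['eye'],float),np.array(c['rotation'],float)
def ray(n,p):
    # world directions; k1 model = OpenCV radial
    K,d,e,R=cal(n); u=cv2.undistortPoints(np.array(p,float).reshape(-1,1,2),K,d).reshape(-1,2)
    return e,np.c_[u,np.ones(len(u))]@R.T
def plane(n,p,z):
    e,v=ray(n,p); return e+v*((z-e[2])/v[:,2])[:,None]
E
python3 - <<'E'
from h import *
for n in('side','top'):
    cv2.imwrite(f'pics/{n}0.png',bot.capture(n)); c=bot.get_calibration(n); print(n,c)
o=bot.get_obs(); print(o)
E
```

```text
side {'vfov': 47.77233693946495, 'cx': 278.3741819283681, 'cy': 212.08576172423088, 'k1': 0.021138643264345745, 'eye': array([ 214.64406027, 1389.45341708,  934.04861662]), 'rotation': array([-2.14210746, -0.01045208, -2.84011226])}
top {'vfov': 52.14481023706658, 'cx': 282.6259588856843, 'cy': 208.02351543645366, 'k1': 0.010057120436896506, 'eye': array([ 486.01173366,  178.48236524, 1599.32557747]), 'rotation': array([-3.08607916e+00,  1.24255714e-03, -1.56728768e+00])}
{'time': 0.1, 'joint_positions': array([ 1.18200933e+00,  3.42650571e-01,  1.52492458e+00, -6.72243340e-05,
        1.27541007e+00, -1.45997087e-01]), 'dq': array([ 0.00081775, -0.00116805, -0.00136559, -0.00023116,  0.00084697,
       -0.00032708]), 'tau': array([ 2.17971479e-03, -4.31993115e+01, -2.44697535e+01,  7.20071350e-02,
        5.25620522e-02, -7.40709766e-05]), 'tool_pos': array([126.05612531, 509.21449523, 194.51470564]), 'tcp_rot': array([-3.14020555e+00, -1.38987071e-04,  2.89882227e+00]), 'contact_force': array([ 0.34618988, -0.25339964,  0.0206238 ]), 'moment': array([ 0.02224715, -0.05222506, -0.02335277]), 'finger_force': 0.0, 'grip_width': 91.94581645865004}
```

Rotation is given as rpy, so I'll convert it.

```bash
sed -i "s/,np.array(c\['rotation'\],float)/,Rotation.from_euler('xyz',c['rotation']).as_matrix()/; s/^import numpy.*/&\nfrom scipy.spatial.transform import Rotation/" h.py
python3 - <<'E'
from h import *
for n in('top','side'):
    e,v=ray(n,[[280,210]]);print(n,plane(n,[[280,210],[0,0],[559,419]],0))
E
```

```text
top [[ 567.45998679  190.55354635    0.        ]
 [1365.51994062 1261.12625839    0.        ]
 [-183.90184264 -818.8331503     0.        ]]
side [[  635.33965185   -16.40933706     0.        ]
 [ 4882.74869044 -3205.86409669     0.        ]
 [ -188.44874612   601.66530813     0.        ]]
```

View pics/top0.png

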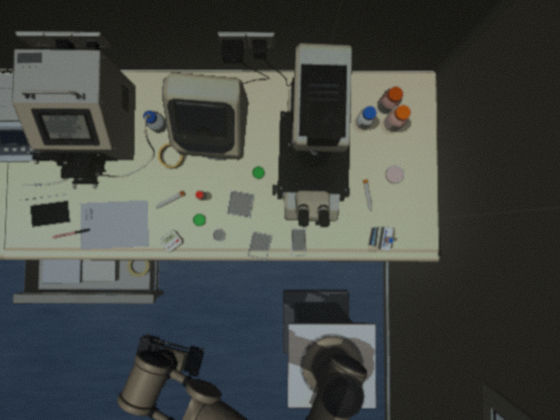

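View pics/side0.png

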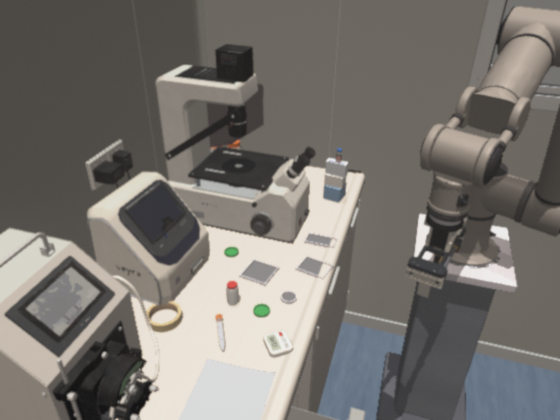

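Top view: the pile is at about (381,238) and the trays at (240,204), (260,243), (299,240). The round grey tray is at (219,235), with green decoys at (259,172) and (199,219). The bottle is at (201,195) and the timer at (171,240). In the side view the pile is at (336,180). I'll crop in closer.

Run:
```python
from h import *
t=cv2.imread('pics/top0.png')[160:260,150:410];s=cv2.imread('pics/side0.png')
a=cv2.resize(t,None,fx=3,fy=3,interpolation=2)
b=cv2.resize(s[140:215,300:380],None,fx=4,fy=4,interpolation=2)
c=cv2.resize(s[225:325,230:340],None,fx=3,fy=3,interpolation=2)
o=np.zeros((600,780,3),np.uint8);o[:300]=a*1;o[300:600,:320]=b;o[300:600,330:660]=c
cv2.imwrite('pics/crop.png',np.clip(o*1.4,0,255))
# tray masks top: grey (low saturation, darker than table)
g=cv2.imread('pics/top0.png');print(g[204,240],g[243,260],g[240,299],g[235,219],g[225,260],g[215,235])
```

```text
[ 95 100  98] [ 97 100  98] [91 95 93] [ 99 103 101] [140 164 153] [127 145 138][ WARN:0@0.203] global loadsave.cpp:1063 imwrite_ Unsupported depth image for selected encoder is fallbacked to CV_8U.
```

View pics/crop.png

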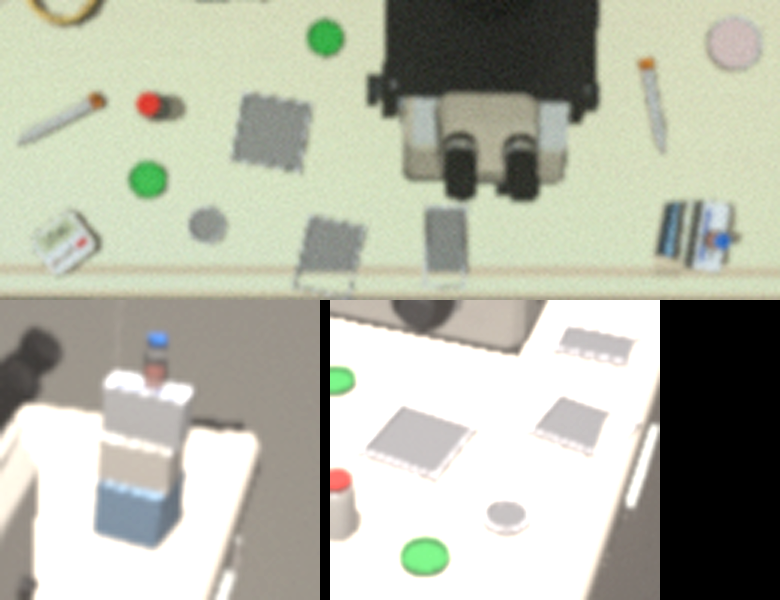

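```bash
cat > m.py <<'E'
from h import *
def blobs(n,img,mask,box,z,amin=20):
    m=np.zeros_like(mask);x0,x1,y0,y1=box;m[y0:y1,x0:x1]=mask[y0:y1,x0:x1]
    for c in cv2.findContours(m,cv2.RETR_EXTERNAL,cv2.CHAIN_APPROX_NONE)[0]:
        A=cv2.contourArea(c)
        if A<amin: continue
        w=plane(n,c.reshape(-1,2),z)[:,:2]
        M=cv2.moments(w.astype(np.float32).reshape(-1,1,2))
        r=cv2.minAreaRect(w.astype(np.float32))
        print(n,'px',c.reshape(-1,2).mean(0).round(),'cen',np.round([M['m10']/M['m00'],M['m01']/M['m00']],1),'rect',np.round(r[0],1),np.round(r[1],1),round(r[2],1))
E
python3 - <<'E'
from m import *
t=cv2.imread('pics/top0.png');s=cv2.imread('pics/side0.png')
def grey(i,lo,hi):
    h=cv2.cvtColor(cv2.GaussianBlur(i,(3,3),0),cv2.COLOR_BGR2HSV); return ((h[...,1]<28)&(h[...,2]>lo)&(h[...,2]<hi)).astype(np.uint8)*255
for b in((225,257,185,222),(245,275,225,260),(288,312,225,252),(208,230,225,245)): blobs('top',t,grey(t,70,122),b,3)
print(s[272,260],s[267,312],s[240,318],s[297,288],s[260,290])
for b in((235,285,255,290),(292,335,255,280),(305,340,230,250),(278,300,288,305)): blobs('side',s,grey(s,70,150),b,3)
for n,i,b in(('top',t,(380,400,225,250)),('side',s,(330,350,140,170))):
    h=cv2.cvtColor(i,cv2.COLOR_BGR2HSV); m=cv2.inRange(h,(100,150,60),(125,255,255)); blobs(n,i,m,b,203,3)
big=[cv2.resize(t[222:258,362:402],None,fx=16,fy=14,interpolation=2)[:504], ]
cv2.imwrite('pics/pile.png',big[0])
E
```

```text
top px [240. 203.] cen [591.6 339.4] rect [591.  338.9] [86.1 85.9] 80.7
top px [260. 242.] cen [448.7 264.8] rect [446.9 264.8] [73.5 66. ] 83.1
top px [298. 240.] cen [456.3 122.5] rect [458.  121.5] [77.7 48.2] 0.1
top px [218. 235.] cen [475.3 418.5] rect [475.5 418.5] [33.3 40.9] 0.2
[139 139 143] [139 139 141] [139 138 141] [139 139 142] [216 227 235]
side px [259. 271.] cen [594.5 336.5] rect [594.8 336.4] [67.5 73. ] 80.4
side px [311. 265.] cen [450.2 261.3] rect [448.6 261.6] [51.6 58.2] 79.1
side px [318. 239.] cen [460.3 118.2] rect [459.5 118. ] [27.8 70.7] 89.0
side px [288. 296.] cen [478.2 415.8] rect [478.8 414.7] [28.6 20.7] 17.9
top px [390. 240.] cen [ 461.  -169.6] rect [ 461.  -169.6] [6.8 6.9] 44.8
```

View pics/pile.png

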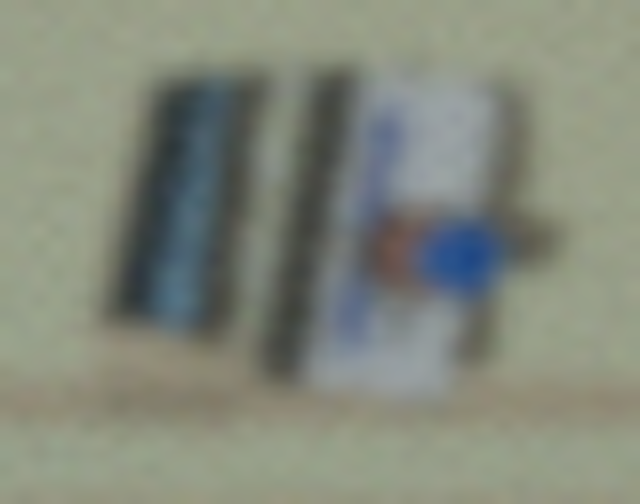

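Pile crop: the narrow carton's top face has corners at crop (355,72), (500,80), (450,395) and (300,385). The vial cap is at (460,255). The square's blue top edge runs (205,80)-(155,325). The tray masks are cut off by the front strip, so I'll enlarge the trays to read their rims.

Run:
```python
from h import *
t=cv2.imread('pics/top0.png');s=cv2.imread('pics/side0.png')
a=cv2.resize(t[222:262,206:316],None,fx=7,fy=7,interpolation=2)
b=cv2.resize(s[228:280,285:345],None,fx=6,fy=6,interpolation=2)
c=cv2.resize(s[155:210,318:355],None,fx=5.6,fy=5.6,interpolation=2)
o=np.zeros((600,780,3),np.uint8);o[:280,:770]=a;o[285:285+b.shape[0],:360]=b[:315];o[285:285+c.shape[0],370:370+c.shape[1]]=c
cv2.imwrite('pics/trays.png',o)
def P(u): return [(362+x/16-.5+.03,222+y/14-.5+.03) for x,y in u]
q=plane('top',P([(355,72),(500,80),(450,395),(300,385)]),155);print(q[:,:2].round(1),q.mean(0))
print(np.linalg.norm(np.diff(q,axis=0),axis=1), plane('top',P([(205,80),(155,325)]),58)[:,:2],plane('top',P([(270,75),(235,330)]),103)[:,:2])
```

```text
[[ 504.7 -159.3]
 [ 502.9 -189.6]
 [ 427.6 -178.4]
 [ 429.8 -147. ]] [ 466.23975103 -168.57702134  155.        ]
[30.42905968 76.15758932 31.41153901] [[ 503.77129984 -148.36668784]
 [ 441.19137308 -136.66231992]] [[ 504.54680243 -152.95731786]
 [ 441.33172694 -144.79285087]]
```

View pics/trays.png

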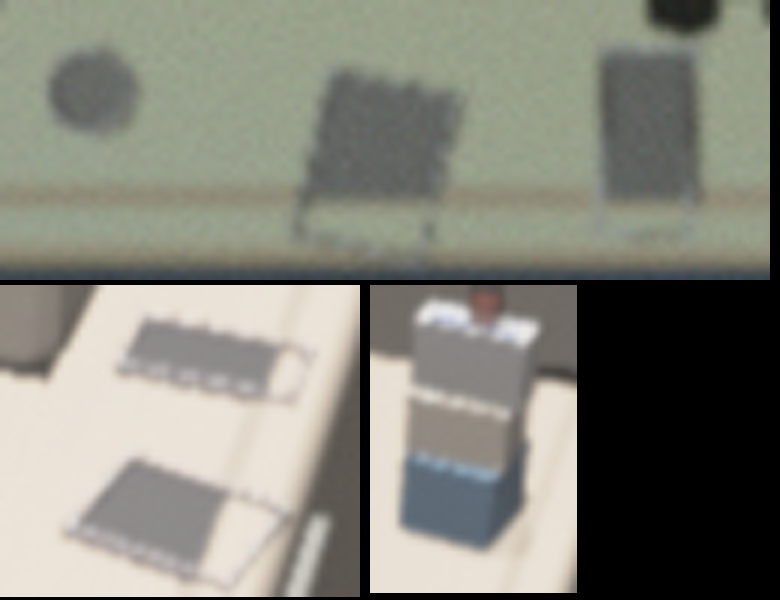

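Run:
```python
from h import *
T=lambda u:[(206+x/7-.43,222+y/7-.43) for x,y in u]
S=lambda u:[(285+x/6-.42,228+(y-285)/6-.42) for x,y in u]
Pp=lambda u:[(318+(x-370)/5.6-.41,155+(y-285)/5.6-.41) for x,y in u]
def show(k,n,p,z):
    q=plane(n,p,z)[:,:2];d=np.roll(q,-1,0)-q;print(k,n,q.mean(0).round(1),np.linalg.norm(d,axis=1).round(0),np.degrees(np.arctan2(d[:,1],d[:,0])).round(1))
show('wide','top',T([(332,70),(465,92),(428,248),(297,235)]),9)
show('wide','side',S([(135,458),(68,530),(225,588),(290,517)]),9)
show('narrow','top',T([(600,48),(697,50),(694,235),(600,232)]),9)
show('narrow','side',S([(148,317),(118,370),(297,403),(315,352)]),9)
show('round','top',T([(93,92)]),9)
show('ncart','side',Pp([(415,320),(528,343),(540,320),(428,298)]),155)
for k,z,p in(('wtop',103,[(410,398),(508,414)]),('stop',58,[(403,460),(495,472)]),('sbot',0,[(400,525),(490,548)])): print(k,plane('side',Pp(p),z)[:,:2].round(1))
```

```text
wide top [438.8 264.1] [71. 84. 69. 89.] [-99.2 166.9  84.6 -11.6]
wide side [435.5 275.2] [70. 88. 67. 90.] [  75.4  167.4 -106.8  -14.5]
narrow top [449.9 123.1] [51. 97. 50. 97.] [-9.100e+01  1.791e+02  8.840e+01  1.000e-01]
narrow side [447.6 131.8] [ 54. 100.  49.  96.] [  86.5 -179.4  -90.    -2.3]
round top [474.7 416.2] [0.] [0.]
ncart side [ 466.7 -168.2] [77. 35. 77. 35.] [173.1 -92.3  -6.5  88.1]
wtop [[ 503.1 -145.1]
 [ 437.3 -143.7]]
stop [[ 504.1 -141.1]
 [ 442.4 -144.5]]
sbot [[ 505.3 -153.5]
 [ 440.8 -143. ]]
```

```bash
cat > go.py <<'E'
import sys
from h import *
# usage: go.py x y z yawdeg  -> total shift in units (80mm), spin units, from measured pose with its present yaw
o=bot.get_obs();p=np.array(o['tool_pos']);yaw=o['tcp_rot'][2]
R=Rotation.from_euler('xyz',o['tcp_rot']).as_matrix()
print('t',round(o['time'],2),p.round(1),np.degrees(yaw).round(1),'w',round(o['grip_width'],1))
for a in sys.argv[1:]:
    x,y,z,w=map(float,a.split(','))
    d=R.T@(np.array([x,y,z])-p)/80
    s=-((np.radians(w)-yaw+np.pi)%(2*np.pi)-np.pi)/.1
    c,sn=np.cos(np.radians(w)),np.sin(np.radians(w));R2=np.array([[c,sn,0],[sn,-c,0],[0,0,-1]])
    print('shift units',d.round(3),'spin',s.round(2)); p=np.array([x,y,z]);R=R2;yaw=np.radians(w)
E
python3 go.py 400,110,300,172 460,-169,300,172 461,-169.5,160,172
```

```text
t 0.1 [126.1 509.2 194.5] 166.1 w 91.9
shift units [-4.523 -4.022 -1.314] spin -1.03
shift units [-1.228 -3.349  0.   ] spin -0.0
shift units [-0.013 -0.004  1.75 ] spin -0.0
```

Call:
jog_arm([
  {"xyz": [-0.45,-0.4,-0.3],"spin": 0},
  {"xyz": [-0.45,-0.4,-0.3],"spin": 0},
  {"xyz": [-0.45,-0.4,-0.3],"spin": 0},
  {"xyz": [-0.45,-0.4,-0.3],"spin": 0},
  {"xyz": [-0.45,-0.4,-0.1],"spin": 0},
  {"xyz": [-0.45,-0.4,0],"spin": 0},
  {"xyz": [-0.45,-0.4,0],"spin": 0},
  {"xyz": [-0.45,-0.4,0],"spin": 0},
  {"xyz": [-0.45,-0.4,0],"spin": -0.5},
  {"xyz": [-0.45,-0.4,0],"spin": -0.5},
], gripper=100)

```text
time: 1.35
tool_pos: [401.1, 112.4, 299.0]
tcp_rot: [3.141, -0.0, 3.0]
contact_force: [0.7, 0.2, -0.9]
grip_width: 91.7
finger_force: 0.0
```

Call:
jog_arm([
  {"xyz": [-0.1,-0.48,0],"spin": 0},
  {"xyz": [-0.1,-0.48,0],"spin": 0},
  {"xyz": [-0.1,-0.48,0],"spin": 0},
  {"xyz": [-0.1,-0.48,0],"spin": 0},
  {"xyz": [-0.15,-0.48,0],"spin": 0},
  {"xyz": [-0.22,-0.48,0],"spin": 0},
  {"xyz": [-0.22,-0.47,0],"spin": 0},
  {"xyz": [-0.23,0,0],"spin": 0},
  {"xyz": [0,0,0.2],"spin": 0},
  {"xyz": [0,0,0],"spin": 0},
])

```text
time: 2.6
tool_pos: [458.4, -165.0, 281.7]
tcp_rot: [3.14, -0.003, 2.999]
contact_force: [-0.2, 1.1, 0.7]
grip_width: 91.9
finger_force: 0.0
```

```bash
python3 go.py 461,-169.5,160,172
python3 - <<'E'
from h import *
o=bot.get_obs();print(o['joint_positions'].round(2),o['contact_force'].round(1))
s=bot.capture('side');cv2.imwrite('pics/s1.png',s);cv2.imwrite('pics/s1c.png',cv2.resize(s[90:220,270:400],None,fx=4.5,fy=4.5,interpolation=2))
E
```

```text
t 2.6 [ 458.4 -165.   281.7] 171.8 w 91.9
shift units [-0.045 -0.053  1.521] spin -0.03
[-0.5   0.22  1.46  0.    1.47 -1.93] [-0.2  1.1  0.7]
```

View pics/s1c.png

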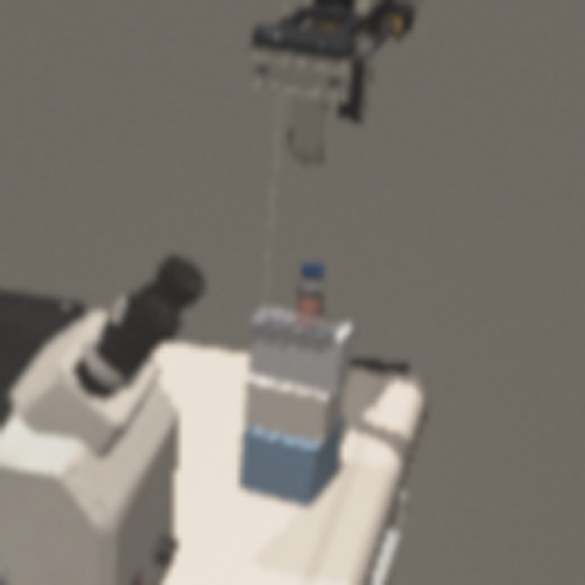

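The gripper is above the pile, with the cap at crop (312,270), i.e. side pixel (339.1,149.8). I'll check it against the top view ray.

Run:
```python
from h import *
print(plane('side',[(339.1,149.8)],202),plane('side',[(338.8,158)],168),plane('top',[(390,240)],202))
```

```text
[[ 461.01706876 -164.12192218  202.        ]] [[ 459.99495735 -167.36276522  168.        ]] [[ 460.95864982 -168.20578213  202.        ]]
```

Call:
jog_arm([
  {"xyz": [-0.037,-0.026,0.3],"spin": 0},
  {"xyz": [0,0,0.4],"spin": 0},
  {"xyz": [0,0,0.4],"spin": 0},
  {"xyz": [0,0,0.2],"spin": 0},
  {"xyz": [0,0,0.1],"spin": 0},
  {"xyz": [0,0,0.1],"spin": 0},
  {"xyz": [0,0,0],"spin": 0},
  {"xyz": [0,0,0],"spin": 0},
  {"xyz": [0,0,0],"spin": 0},
  {"xyz": [0,0,0],"spin": 0},
])

```text
time: 3.9
tool_pos: [461.9, -167.8, 163.4]
tcp_rot: [-3.142, 0.001, 2.999]
contact_force: [0.2, -0.0, 0.1]
grip_width: 91.9
finger_force: 0.0
```

Call:
jog_arm([
  {"xyz": [0,0,0],"spin": 0},
  {"xyz": [0,0,0],"spin": 0},
  {"xyz": [0,0,0],"spin": 0},
  {"xyz": [0,0,0],"spin": 0},
  {"xyz": [0,0,0],"spin": 0},
  {"xyz": [0,0,0],"spin": 0},
  {"xyz": [0,0,0],"spin": 0},
  {"xyz": [0,0,0],"spin": 0},
  {"xyz": [0,0,0],"spin": 0},
  {"xyz": [0,0,0],"spin": 0},
], gripper=20)

```text
time: 5.15
tool_pos: [461.8, -167.8, 163.1]
tcp_rot: [3.142, 0.0, 2.999]
contact_force: [0.3, -0.3, 0.3]
grip_width: 18.7
finger_force: 0.1
```

The opening of 18.7 mm is less than the vial's diameter, so I'll look.

Run:
```python
from h import *
s=bot.capture('side');t=bot.capture('top')
o=np.zeros((585,780,3),np.uint8);o[:]=0
o[:,:390]=cv2.resize(s[120:198,308:360],None,fx=7.5,fy=7.5,interpolation=2)
b=cv2.resize(t[210:262,350:402],None,fx=7.5,fy=7.5,interpolation=2);o[:390,390:]=b
cv2.imwrite('pics/s2c.png',o)
```

```text
(no output)
```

View pics/s2c.png

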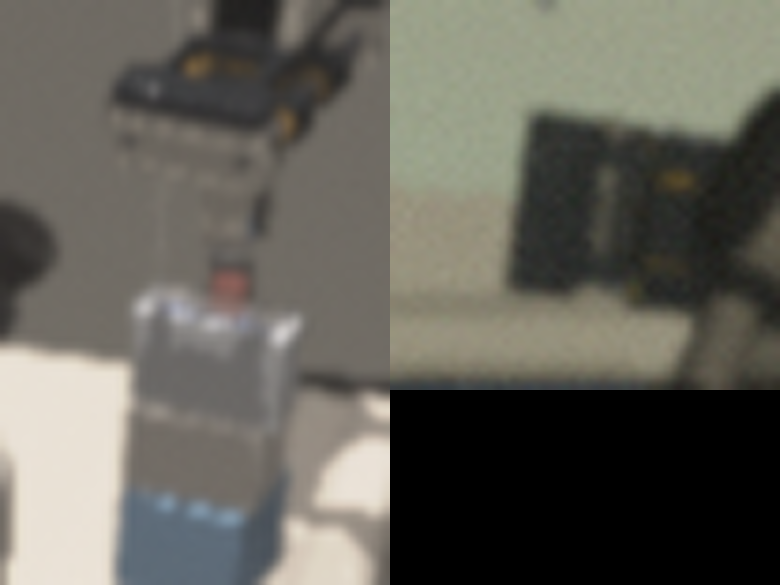

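```bash
cat >> h.py <<'E'
def proj(n,P):
    K,d,e,R=cal(n); return cv2.projectPoints(np.array(P,float).reshape(-1,1,3),cv2.Rodrigues(R.T)[0],-R.T@e,K,d)[0].reshape(-1,2)
E
python3 - <<'E'
from h import *
f=lambda P:(proj('side',P)-[270,90])*4.5
print('before (crop s1c): front finger tip, rear tip',f([[458,-119,282],[458,-211,282],[458,-119,301]]).round())
g=lambda P:(proj('side',P)-[308,120])*7.5
print('now: tips',g([[462,-158,163],[462,-177,163],[462,-158,201],[461,-156,155],[461,-156,199],[461,-168,206]]).round())
E
```

```text
before (crop s1c): front finger tip, rear tip [[312. 198.]
 [334. 154.]
 [314. 175.]]
now: tips [[222. 302.]
 [230. 285.]
 [229. 230.]
 [222. 319.]
 [229. 236.]
 [236. 213.]]
```

Run:
```python
from h import *
s=cv2.imread('pics/side0.png')
yaw=2.899;yt=np.array([np.sin(yaw),-np.cos(yaw),0]);p=np.array([126.1,509.2,194.5])
q=(proj('side',[p,p+46*yt,p-46*yt,p+46*yt+[0,0,66],p-46*yt+[0,0,66]])-[380,200])*5
c=cv2.resize(s[200:320,380:500],None,fx=5,fy=5,interpolation=2)
for i in q: cv2.circle(c,tuple(int(v) for v in i),4,(0,0,255),1)
c2=cv2.resize(c,None,fx=.95,fy=.95)
s2=cv2.imread('pics/s1.png');cv2.imwrite('pics/g.png',c)
```

```text
(no output)
```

View pics/g.png

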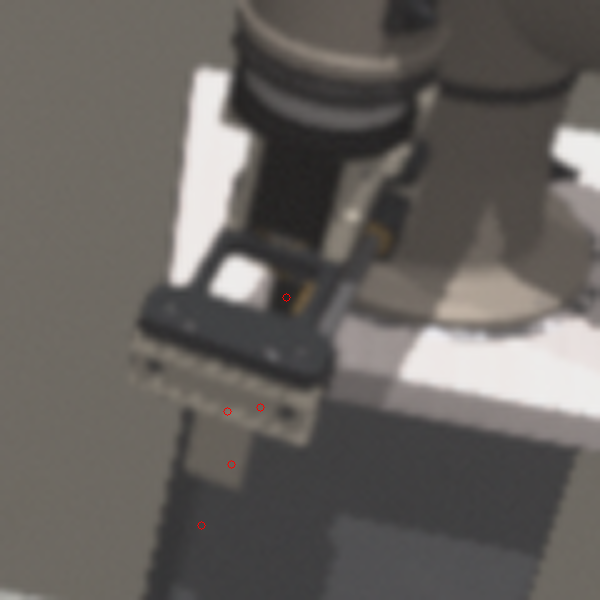

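The visible finger tips sit about 20–30 mm above the predicted TCP, so the fingers look to be only at the cap. I'll open, descend a little and check.

Call:
jog_arm([
  {"xyz": [0,0,0],"spin": 0},
  {"xyz": [0,0,0],"spin": 0},
  {"xyz": [0,0,0],"spin": 0},
  {"xyz": [0,0,0],"spin": 0},
  {"xyz": [0,0,0],"spin": 0},
  {"xyz": [0,0,0.03],"spin": 0},
  {"xyz": [0,0,0.03],"spin": 0},
  {"xyz": [0,0,0],"spin": 0},
  {"xyz": [0,0,0],"spin": 0},
  {"xyz": [0,0,0],"spin": 0},
], gripper=60)

```text
time: 6.5
tool_pos: [461.8, -167.8, 158.3]
tcp_rot: [3.142, 0.0, 2.999]
contact_force: [-0.1, -1.3, 0.1]
grip_width: 55.4
finger_force: 0.0
```

Call:
jog_arm([
  {"xyz": [0,0,0],"spin": 0},
  {"xyz": [0,0,0],"spin": 0},
  {"xyz": [0,0,0],"spin": 0},
  {"xyz": [0,0,0],"spin": 0},
  {"xyz": [0,0,0],"spin": 0},
  {"xyz": [0,0,0],"spin": 0},
  {"xyz": [0,0,0],"spin": 0},
  {"xyz": [0,0,0],"spin": 0},
  {"xyz": [0,0,0],"spin": 0},
  {"xyz": [0,0,0],"spin": 0},
], gripper=5)

```text
time: 7.75
tool_pos: [461.8, -167.8, 158.3]
tcp_rot: [3.142, 0.0, 2.999]
contact_force: [-0.3, -0.2, 0.1]
grip_width: 18.2
finger_force: 27.4
```

Run:
```python
from h import *
print(bot.get_obs()['finger_force'])
s=bot.capture('side');t=bot.capture('top')
o=np.zeros((585,780,3),np.uint8)
o[:,:390]=cv2.resize(s[120:198,308:360],None,fx=7.5,fy=7.5,interpolation=2)
b=cv2.resize(t[210:262,350:402],None,fx=7.5,fy=7.5,interpolation=2);o[:390,390:]=b
cv2.imwrite('pics/s3c.png',o)
```

```text
27.419941368825675
```

View pics/s3c.png

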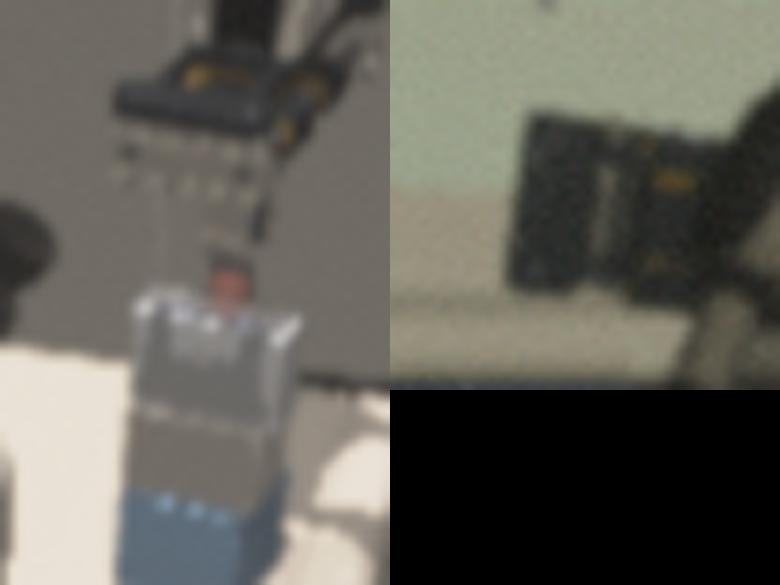

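Picture: the fingers grip the cap only, at 18.2 mm and 27 N, with the vial upright. The real finger ends are roughly 35 mm above the reported TCP. The cap grip holds, and the vial base is at about TCP−3. I'll lift it and carry it.

Call:
jog_arm([
  {"xyz": [0,0,-0.1],"spin": 0},
  {"xyz": [0,0,-0.2],"spin": 0},
  {"xyz": [0,0,-0.3],"spin": 0},
  {"xyz": [0,0,-0.3],"spin": 0},
  {"xyz": [0.2,0,-0.1],"spin": 0},
  {"xyz": [0.2,0.1,0],"spin": 0},
  {"xyz": [0.1,0.3,0],"spin": 0},
  {"xyz": [0,0.4,0],"spin": 0},
  {"xyz": [0,0.4,0],"spin": 0},
  {"xyz": [0,0.4,0],"spin": 0},
])

```text
time: 9.1
tool_pos: [439.1, -34.4, 237.9]
tcp_rot: [3.141, -0.001, 2.998]
contact_force: [0.8, -0.7, -0.2]
grip_width: 18.3
finger_force: 27.4
```

```bash
python3 go.py 400,110,238,172 474,415,238,172 475,416,60,172
```

```text
t 9.1 [439.1 -34.4 237.9] 171.8 w 18.3
shift units [0.741 1.717 0.   ] spin -0.04
shift units [-0.385  3.904  0.   ] spin -0.0
shift units [-0.011  0.014  2.225] spin -0.0
```

Call:
jog_arm([
  {"xyz": [0.19,0.43,0],"spin": 0},
  {"xyz": [0.19,0.43,0],"spin": 0},
  {"xyz": [0.19,0.43,0],"spin": 0},
  {"xyz": [0.17,0.43,0],"spin": 0},
  {"xyz": [0,0.5,0],"spin": 0},
  {"xyz": [-0.05,0.55,0],"spin": 0},
  {"xyz": [-0.08,0.55,0],"spin": 0},
  {"xyz": [-0.08,0.55,0],"spin": 0},
  {"xyz": [-0.08,0.55,0],"spin": 0},
  {"xyz": [-0.08,0.55,0],"spin": 0},
])

```text
time: 10.35
tool_pos: [467.1, 362.9, 237.9]
tcp_rot: [-3.141, -0.001, 2.999]
contact_force: [1.0, 0.8, 0.1]
grip_width: 18.0
finger_force: 27.4
```

Call:
jog_arm([
  {"xyz": [-0.02,0.4,0.2],"spin": 0},
  {"xyz": [0,0.23,0.4],"spin": 0},
  {"xyz": [0,0,0.5],"spin": 0},
  {"xyz": [0,0,0.5],"spin": 0},
  {"xyz": [0,0,0.4],"spin": 0},
  {"xyz": [0,0,0.2],"spin": 0},
  {"xyz": [0,0,0.1],"spin": 0},
  {"xyz": [0,0,0],"spin": 0},
  {"xyz": [0,0,0],"spin": 0},
  {"xyz": [0,0,0],"spin": 0},
])

```text
time: 11.6
tool_pos: [476.9, 412.4, 55.3]
tcp_rot: [3.14, 0.001, 2.999]
contact_force: [-0.1, -0.2, -0.5]
grip_width: 18.0
finger_force: 27.4
```

```bash
python3 go.py 475,416.5,20,172
python3 - <<'E'
from h import *
p=bot.get_obs()['tool_pos']
s=bot.capture('side');cv2.imwrite('pics/s4.png',s)
x,y=proj('side',[p])[0].astype(int);print(x,y)
c=cv2.resize(s[y-60:y+40,x-45:x+55],None,fx=6,fy=6,interpolation=2)
q=(proj('side',[p,p+[0,0,30],[476,416.5,9]])-[x-45,y-60])*6
for i in q: cv2.circle(c,tuple(int(v) for v in i),3,(0,0,255),1)
cv2.imwrite('pics/s4c.png',c)
E
```

```text
t 11.6 [476.9 412.4  55.3] 171.8 w 18.0
shift units [0.031 0.047 0.442] spin -0.03
289 281
```

View pics/s4c.png

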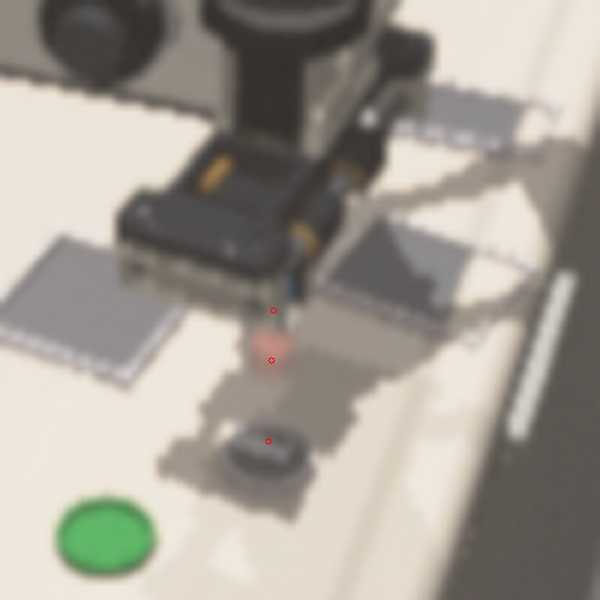

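The vial hangs upright over the round tray, its base about 3 mm below the reported TCP as expected. The tray centre is at crop (268,448). I'll lower it.

Call:
jog_arm([
  {"xyz": [0.01,0.056,0.1],"spin": 0},
  {"xyz": [0,0,0.2],"spin": 0},
  {"xyz": [0,0,0.15],"spin": 0},
  {"xyz": [0,0,0.06],"spin": 0},
  {"xyz": [0,0,0.04],"spin": 0},
  {"xyz": [0,0,0.03],"spin": 0},
  {"xyz": [0,0,0],"spin": 0},
  {"xyz": [0,0,0],"spin": 0},
  {"xyz": [0,0,0],"spin": 0},
  {"xyz": [0,0,0],"spin": 0},
])

```text
time: 12.9
tool_pos: [476.3, 416.7, 8.1]
tcp_rot: [3.141, 0.0, 2.999]
contact_force: [-0.1, 0.2, 1.2]
grip_width: 18.1
finger_force: 27.4
```

Call:
jog_arm([
  {"xyz": [0,0,0.01],"spin": 0},
  {"xyz": [0,0,0],"spin": 0},
  {"xyz": [0,0,0.01],"spin": 0},
  {"xyz": [0,0,0],"spin": 0},
  {"xyz": [0,0,0],"spin": 0},
  {"xyz": [0,0,0],"spin": 0},
  {"xyz": [0,0,0],"spin": 0},
  {"xyz": [0,0,0],"spin": 0},
  {"xyz": [0,0,0],"spin": 0},
  {"xyz": [0,0,0],"spin": 0},
])

```text
time: 14.15
tool_pos: [476.3, 416.6, 6.4]
tcp_rot: [3.142, 0.0, 2.999]
contact_force: [0.7, -0.9, -0.3]
grip_width: 18.5
finger_force: 27.4
```

Call:
jog_arm([
  {"xyz": [0,0,0.01],"spin": 0},
  {"xyz": [0,0,0],"spin": 0},
  {"xyz": [0,0,0],"spin": 0},
  {"xyz": [0,0,0],"spin": 0},
  {"xyz": [0,0,0],"spin": 0},
  {"xyz": [0,0,0],"spin": 0},
  {"xyz": [0,0,0],"spin": 0},
  {"xyz": [0,0,0],"spin": 0},
  {"xyz": [0,0,0],"spin": 0},
  {"xyz": [0,0,0],"spin": 0},
])

```text
time: 15.4
tool_pos: [476.5, 416.7, 6.0]
tcp_rot: [3.141, 0.001, 2.999]
contact_force: [-1.1, -0.2, 6.0]
grip_width: 18.7
finger_force: 28.6
```

Contact is 6 N, so the base is on the floor. Releasing and lifting.

Call:
jog_arm([
  {"xyz": [0,0,0],"spin": 0},
  {"xyz": [0,0,0],"spin": 0},
  {"xyz": [0,0,0],"spin": 0},
  {"xyz": [0,0,0],"spin": 0},
  {"xyz": [0,0,0],"spin": 0},
  {"xyz": [0,0,0],"spin": 0},
  {"xyz": [0,0,-0.2],"spin": 0},
  {"xyz": [0,0,-0.5],"spin": 0},
  {"xyz": [0,0,-0.6],"spin": 0},
  {"xyz": [0,0,-0.6],"spin": 0},
], gripper=100)

```text
time: 16.65
tool_pos: [476.3, 416.6, 160.4]
tcp_rot: [3.141, 0.001, 2.999]
contact_force: [1.0, 0.2, -0.2]
grip_width: 91.4
finger_force: 0.0
```

```bash
python3 go.py 400,110,250,172 466.5,-168.3,225,172 466.5,-168.3,90,172
python3 - <<'E'
from h import *
s=bot.capture('side');h=cv2.cvtColor(s,cv2.COLOR_BGR2HSV)[280:310,270:310]
m=cv2.inRange(h,(100,120,40),(125,255,255));y,x=np.nonzero(m);print('cap px',x.mean()+270,y.mean()+280,len(x),'world',plane('side',[(x.mean()+270,y.mean()+280)],51),proj('side',[[476.3,416.7,51]]))
E
```

```text
t 16.65 [476.3 416.6 160.4] 171.8 w 91.4
shift units [ 0.397 -3.928 -1.124] spin -0.03
shift units [-1.307 -3.329  0.312] spin -0.0
shift units [0.    0.    1.688] spin -0.0
cap px nan nan 0 world [[nan nan nan]] [[289.03386706 283.30915735]]<stdin>:3: RuntimeWarning: Mean of empty slice.
  ret = ret.dtype.type(ret / rcount)
```

Call:
jog_arm([
  {"xyz": [0.04,-0.3,-0.4],"spin": 0},
  {"xyz": [0.04,-0.4,-0.4],"spin": 0},
  {"xyz": [0.04,-0.45,-0.32],"spin": 0},
  {"xyz": [0.04,-0.5,0],"spin": 0},
  {"xyz": [0.04,-0.5,0],"spin": 0},
  {"xyz": [0.04,-0.5,0],"spin": 0},
  {"xyz": [0.04,-0.5,0],"spin": 0},
  {"xyz": [0.04,-0.4,0],"spin": 0},
  {"xyz": [0.04,-0.4,0],"spin": 0},
  {"xyz": [0.04,-0.4,0],"spin": 0},
])

```text
time: 17.95
tool_pos: [394.7, 75.7, 248.1]
tcp_rot: [3.141, 0.002, 2.999]
contact_force: [0.2, -0.0, 0.1]
grip_width: 92.0
finger_force: 0.0
```

Call:
jog_arm([
  {"xyz": [0,-0.45,0],"spin": 0},
  {"xyz": [-0.05,-0.45,0],"spin": 0},
  {"xyz": [-0.1,-0.45,0],"spin": 0},
  {"xyz": [-0.2,-0.45,0],"spin": 0},
  {"xyz": [-0.3,-0.4,0],"spin": 0},
  {"xyz": [-0.3,-0.35,0],"spin": 0},
  {"xyz": [-0.3,-0.3,0.1],"spin": 0},
  {"xyz": [0,0,0.2],"spin": 0},
  {"xyz": [0,0,0],"spin": 0},
  {"xyz": [0,0,0],"spin": 0},
])

```text
time: 19.2
tool_pos: [461.7, -163.1, 224.2]
tcp_rot: [-3.141, 0.001, 2.999]
contact_force: [-0.5, -0.0, -0.3]
grip_width: 91.7
finger_force: 0.0
```

```bash
python3 go.py 466.5,-168.3,98,172
python3 - <<'E'
from h import *
s=bot.capture('side');cv2.imwrite('pics/s5.png',s);h=cv2.cvtColor(s,cv2.COLOR_BGR2HSV)[270:310,270:310]
m=cv2.inRange(h,(100,100,40),(128,255,255));y,x=np.nonzero(m);print('cap px',x.mean()+270,y.mean()+270,len(x),'world',plane('side',[(x.mean()+270,y.mean()+270)],49),proj('side',[[476.3,416.7,49]]))
t=bot.capture('top');h=cv2.cvtColor(t,cv2.COLOR_BGR2HSV)[220:250,200:235]
m=cv2.inRange(h,(100,100,40),(128,255,255));y,x=np.nonzero(m);print(plane('top',[(x.mean()+200,y.mean()+220)],51),len(x))
E
```

```text
t 19.2 [ 461.7 -163.1  224.2] 171.8 w 91.7
shift units [-0.066 -0.056  1.578] spin -0.03
cap px 288.6363636363636 283.90909090909093 11 world [[477.24939808 417.25106787  49.        ]] [[289.01776563 283.85371137]]
[[476.07629528 416.23922068  51.        ]] 17
```

The vial stands in its tray at (476.5,417). Next is the narrow carton.

Call:
jog_arm([
  {"xyz": [-0.066,-0.056,0.3],"spin": 0},
  {"xyz": [0,0,0.4],"spin": 0},
  {"xyz": [0,0,0.4],"spin": 0},
  {"xyz": [0,0,0.25],"spin": 0},
  {"xyz": [0,0,0.15],"spin": 0},
  {"xyz": [0,0,0.08],"spin": 0},
  {"xyz": [0,0,0],"spin": 0},
  {"xyz": [0,0,0],"spin": 0},
  {"xyz": [0,0,0],"spin": 0},
  {"xyz": [0,0,0],"spin": 0},
])

```text
time: 20.55
tool_pos: [466.3, -168.5, 97.0]
tcp_rot: [-3.141, 0.001, 2.999]
contact_force: [0.1, -0.1, 0.2]
grip_width: 92.1
finger_force: 0.0
```

Call:
jog_arm([
  {"xyz": [0,0,0],"spin": 0},
  {"xyz": [0,0,0],"spin": 0},
  {"xyz": [0,0,0],"spin": 0},
  {"xyz": [0,0,0],"spin": 0},
  {"xyz": [0,0,0],"spin": 0},
  {"xyz": [0,0,0],"spin": 0},
  {"xyz": [0,0,0],"spin": 0},
  {"xyz": [0,0,0],"spin": 0},
  {"xyz": [0,0,0],"spin": 0},
  {"xyz": [0,0,0],"spin": 0},
], gripper=15)

```text
time: 21.8
tool_pos: [466.2, -168.4, 96.7]
tcp_rot: [3.141, -0.0, 2.999]
contact_force: [-0.0, 0.1, -0.6]
grip_width: 29.9
finger_force: 29.7
```

Call:
jog_arm([
  {"xyz": [0,0,-0.05],"spin": 0},
  {"xyz": [0,0,-0.15],"spin": 0},
  {"xyz": [0,0,-0.3],"spin": 0},
  {"xyz": [0.2,0,-0.4],"spin": 0},
  {"xyz": [0.3,0.05,-0.3],"spin": 0},
  {"xyz": [0.3,0.2,0],"spin": -0.4},
  {"xyz": [0,0.4,0],"spin": -0.5},
  {"xyz": [0,0.5,0],"spin": -0.5},
  {"xyz": [0,0.5,0],"spin": 0},
  {"xyz": [0,0.5,0],"spin": 0},
])

```text
time: 23.05
tool_pos: [411.4, 13.5, 193.7]
tcp_rot: [-3.142, 0.002, 3.139]
contact_force: [0.2, 0.1, -0.1]
grip_width: 30.2
finger_force: 29.7
```

```bash
python3 go.py 410,124,192,179.5 449.5,124,40,179.5
```

```text
t 23.05 [411.4  13.5 193.7] 179.8 w 30.2
shift units [0.022 1.382 0.021] spin 0.06
shift units [-0.494  0.004  1.9  ] spin -0.0
```

Call:
jog_arm([
  {"xyz": [0,0.45,0],"spin": 0},
  {"xyz": [0,0.45,0.1],"spin": 0},
  {"xyz": [0,0.3,0.3],"spin": 0},
  {"xyz": [-0.1,0.18,0.4],"spin": 0},
  {"xyz": [-0.2,0,0.4],"spin": 0},
  {"xyz": [-0.18,0,0.4],"spin": 0},
  {"xyz": [0,0,0.3],"spin": 0},
  {"xyz": [0,0,0],"spin": 0},
  {"xyz": [0,0,0],"spin": 0},
  {"xyz": [0,0,0],"spin": 0},
])

```text
time: 24.3
tool_pos: [450.9, 122.7, 42.1]
tcp_rot: [3.141, 0.003, 3.139]
contact_force: [0.2, 0.9, -0.7]
grip_width: 29.8
finger_force: 29.7
```

```bash
python3 go.py 449.5,124,0,179.5
python3 - <<'E'
from h import *
s=bot.capture('side');t=bot.capture('top');cv2.imwrite('pics/s6.png',s);cv2.imwrite('pics/t6.png',t)
p=bot.get_obs()['tool_pos'];z0=p[2]+6.3
q=[[p[0]+a*39,p[1]+b*15,z0] for a,b in((1,1),(-1,1),(-1,-1),(1,-1))]
tr=[[449.5+a*50,124+b*26,9] for a,b in((1,1),(-1,1),(-1,-1),(1,-1))]
o=[285,195];c=cv2.resize(s[195:265,285:355],None,fx=8,fy=8,interpolation=2)
for P,col in((q,(0,0,255)),(tr,(255,0,0))):
    for i in proj('side',P): cv2.circle(c,tuple(int(v) for v in (i-o)*8+4),4,col,1)
cv2.imwrite('pics/s6c.png',c)
E
```

```text
t 24.3 [450.9 122.7  42.1] 179.8 w 29.8
shift units [0.019 0.016 0.526] spin 0.06
```

View pics/s6c.png

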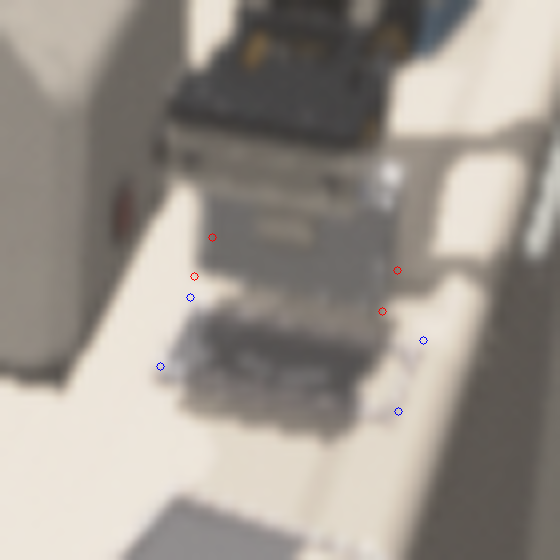

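The carton's bottom corners match the prediction (red) and the tray rim matches its estimate (blue). Lowering.

Call:
jog_arm([
  {"xyz": [0.02,0.016,0.15],"spin": 0},
  {"xyz": [0,0,0.15],"spin": 0},
  {"xyz": [0,0,0.1],"spin": 0},
  {"xyz": [0,0,0.06],"spin": 0},
  {"xyz": [0,0,0.04],"spin": 0},
  {"xyz": [0,0,0.03],"spin": 0},
  {"xyz": [0,0,0.01],"spin": 0},
  {"xyz": [0,0,0],"spin": 0},
  {"xyz": [0,0,0],"spin": 0},
  {"xyz": [0,0,0],"spin": 0},
])

```text
time: 25.65
tool_pos: [448.5, 123.9, -2.4]
tcp_rot: [3.141, 0.0, 3.139]
contact_force: [-0.3, -0.2, -0.5]
grip_width: 30.0
finger_force: 29.7
```

Call:
jog_arm([
  {"xyz": [0,0,0.01],"spin": 0},
  {"xyz": [0,0,0],"spin": 0},
  {"xyz": [0,0,0],"spin": 0},
  {"xyz": [0,0,0.01],"spin": 0},
  {"xyz": [0,0,0],"spin": 0},
  {"xyz": [0,0,0],"spin": 0},
  {"xyz": [0,0,0],"spin": 0},
  {"xyz": [0,0,0],"spin": 0},
  {"xyz": [0,0,0],"spin": 0},
  {"xyz": [0,0,0],"spin": 0},
])

```text
time: 26.9
tool_pos: [449.1, 124.0, -3.0]
tcp_rot: [3.141, 0.002, 3.138]
contact_force: [-1.6, -0.2, 11.7]
grip_width: 29.9
finger_force: 29.9
```

Call:
jog_arm([
  {"xyz": [0,0,0],"spin": 0},
  {"xyz": [0,0,0],"spin": 0},
  {"xyz": [0,0,0],"spin": 0},
  {"xyz": [0,0,0],"spin": 0},
  {"xyz": [0,0,0],"spin": 0},
  {"xyz": [0,0,0],"spin": 0},
  {"xyz": [0,0,-0.3],"spin": 0},
  {"xyz": [0,0,-0.6],"spin": 0},
  {"xyz": [0,0,-0.6],"spin": 0},
  {"xyz": [0.2,0,-0.5],"spin": 0},
], gripper=100)

```text
time: 28.15
tool_pos: [433.1, 123.8, 157.8]
tcp_rot: [3.141, 0.002, 3.138]
contact_force: [0.3, 0.3, -0.5]
grip_width: 91.9
finger_force: 0.0
```

```bash
python3 go.py 410,-60,170,172 465,-168,170,172
```

```text
t 28.15 [433.1 123.8 157.8] 179.8 w 91.9
shift units [ 0.282 -2.299 -0.153] spin 1.36
shift units [-0.869 -1.241  0.   ] spin -0.0
```

Run:
```python
from h import *
s=bot.capture('side');t=bot.capture('top');cv2.imwrite('pics/s7.png',s);cv2.imwrite('pics/t7.png',t)
a=cv2.resize(t[220:262,362:402],None,fx=10,fy=10,interpolation=2)
b=cv2.resize(s[165:215,315:355],None,fx=9.5,fy=9.5,interpolation=2)
o=np.zeros((480,790,3),np.uint8);o[:420,:400]=a;o[:475,405:785]=b
cv2.imwrite('pics/c7.png',o)
```

```text
(no output)
```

View pics/c7.png

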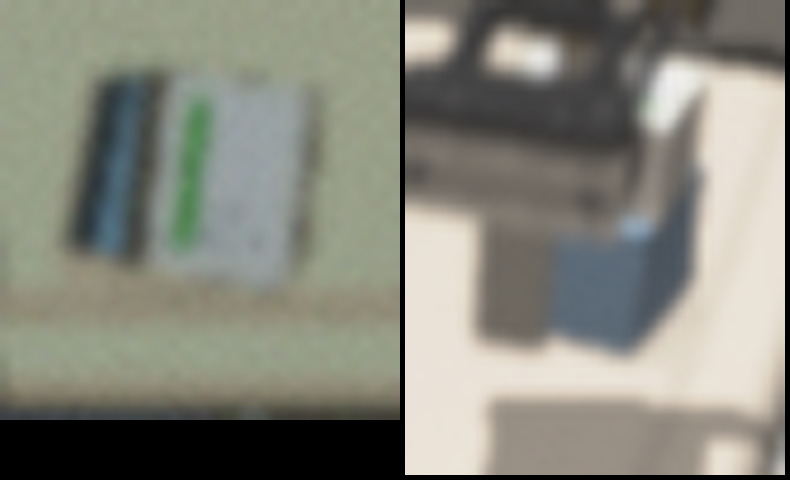

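The wide carton's top has corners at crop (172,72), (305,85), (285,283) and (150,270). The square's upper left edge runs (115,78)-(92,250).

```bash
python3 - <<'E'
from h import *
C=lambda u:[(362+x/10-.45,220+y/10-.45) for x,y in u]
q=plane('top',C([(172,72),(305,85),(285,283),(150,270)]),103)[:,:2];d=np.roll(q,-1,0)-q
print(q.mean(0),np.linalg.norm(d,axis=1),np.degrees(np.arctan2(d[:,1],d[:,0])))
q=plane('top',C([(115,78),(92,250)]),58)[:,:2];print(q,np.degrees(np.arctan2(*(q[0]-q[1])[::-1])))
E
python3 go.py 410,-60,170,174 465,-167.5,170,174 465,-167.5,48,174
```

```text
[ 468.51180934 -173.26066357] [46.37543851 69.09394432 46.94632715 69.19863162] [-95.3797597  173.61557701  84.73295299  -6.8556298 ]
[[ 503.37558783 -143.73500483]
 [ 441.87756478 -134.99757453]] -8.08627045204273
t 28.25 [433.7 124.3 159.8] 179.9 w 91.6
shift units [ 0.289 -2.304 -0.131] spin 1.02
shift units [-0.824 -1.265  0.   ] spin -0.0
shift units [0.    0.    1.525] spin -0.0
```

Call:
jog_arm([
  {"xyz": [0.1,-0.3,0],"spin": 0.5},
  {"xyz": [0.1,-0.45,-0.1],"spin": 0.52},
  {"xyz": [0.03,-0.5,0],"spin": 0},
  {"xyz": [-0.03,-0.5,0],"spin": 0},
  {"xyz": [-0.1,-0.5,0],"spin": 0},
  {"xyz": [-0.2,-0.45,0],"spin": 0},
  {"xyz": [-0.25,-0.4,0],"spin": 0},
  {"xyz": [-0.25,-0.3,0],"spin": 0},
  {"xyz": [0,-0.2,0],"spin": 0},
  {"xyz": [0,0,0],"spin": 0},
])

```text
time: 29.5
tool_pos: [453.3, -169.3, 163.1]
tcp_rot: [3.141, -0.002, 3.035]
contact_force: [-0.0, 0.5, 0.1]
grip_width: 92.2
finger_force: 0.0
```

```bash
python3 go.py 468,-172,45,173.5
```

```text
t 29.5 [ 453.3 -169.3  163.1] 173.9 w 92.2
shift units [-0.189 -0.016  1.476] spin 0.07
```

Call:
jog_arm([
  {"xyz": [-0.19,-0.016,0.2],"spin": 0},
  {"xyz": [0,0,0.4],"spin": 0},
  {"xyz": [0,0,0.4],"spin": 0},
  {"xyz": [0,0,0.25],"spin": 0},
  {"xyz": [0,0,0.15],"spin": 0},
  {"xyz": [0,0,0.08],"spin": 0},
  {"xyz": [0,0,0],"spin": 0},
  {"xyz": [0,0,0],"spin": 0},
  {"xyz": [0,0,0],"spin": 0},
  {"xyz": [0,0,0],"spin": 0},
])

```text
time: 30.75
tool_pos: [469.4, -172.0, 45.8]
tcp_rot: [-3.141, 0.001, 3.037]
contact_force: [-0.5, -0.6, 0.8]
grip_width: 91.4
finger_force: 0.0
```

Call:
jog_arm([
  {"xyz": [0,0,0],"spin": 0},
  {"xyz": [0,0,0],"spin": 0},
  {"xyz": [0,0,0],"spin": 0},
  {"xyz": [0,0,0],"spin": 0},
  {"xyz": [0,0,0],"spin": 0},
  {"xyz": [0,0,0],"spin": 0},
  {"xyz": [0,0,0],"spin": 0},
  {"xyz": [0,0,0],"spin": 0},
  {"xyz": [0,0,0],"spin": 0},
  {"xyz": [0,0,0],"spin": 0},
], gripper=35)

```text
time: 32.0
tool_pos: [469.3, -171.9, 45.5]
tcp_rot: [3.141, -0.0, 3.037]
contact_force: [0.5, 0.4, -0.9]
grip_width: 49.9
finger_force: 29.9
```

Call:
jog_arm([
  {"xyz": [0,0,-0.05],"spin": 0},
  {"xyz": [0,0,-0.2],"spin": 0},
  {"xyz": [0,0,-0.4],"spin": 0},
  {"xyz": [0.2,0,-0.5],"spin": 0},
  {"xyz": [0.3,0.05,-0.5],"spin": 0},
  {"xyz": [0.3,0.2,0],"spin": 0},
  {"xyz": [0,0.4,0],"spin": 0},
  {"xyz": [0,0.5,0],"spin": 0},
  {"xyz": [0,0.5,0],"spin": 0},
  {"xyz": [0,0.5,0],"spin": 0},
])

```text
time: 33.25
tool_pos: [423.5, 7.1, 177.8]
tcp_rot: [3.141, 0.0, 3.037]
contact_force: [2.0, 0.3, -1.3]
grip_width: 49.7
finger_force: 29.9
```

Call:
jog_arm([
  {"xyz": [0,0.5,0],"spin": 0},
  {"xyz": [0,0.5,0],"spin": 0},
  {"xyz": [0,0.5,0],"spin": 0},
  {"xyz": [0,0.5,0],"spin": 0},
  {"xyz": [0,0.5,0],"spin": 0.3},
  {"xyz": [0,0.4,0],"spin": 0.4},
  {"xyz": [0,0.1,0],"spin": 0.4},
  {"xyz": [0,0,0.2],"spin": 0},
  {"xyz": [0,0,0.3],"spin": 0},
  {"xyz": [0,0,0],"spin": 0},
])

```text
time: 34.5
tool_pos: [448.9, 243.9, 136.3]
tcp_rot: [-3.14, -0.003, 2.927]
contact_force: [-0.5, 0.1, 0.2]
grip_width: 49.7
finger_force: 29.9
```

```bash
python3 go.py 438,265.5,30,167.5
```

```text
t 34.5 [448.9 243.9 136.3] 167.7 w 49.7
shift units [0.185 0.237 1.329] spin 0.03
```

Call:
jog_arm([
  {"xyz": [0.185,0.237,0],"spin": 0},
  {"xyz": [0,0,0.3],"spin": 0},
  {"xyz": [0,0,0.45],"spin": 0},
  {"xyz": [0,0,0.4],"spin": 0},
  {"xyz": [0,0,0.15],"spin": 0},
  {"xyz": [0,0,0],"spin": 0},
  {"xyz": [0,0,0],"spin": 0},
  {"xyz": [0,0,0],"spin": 0},
  {"xyz": [0,0,0],"spin": 0},
  {"xyz": [0,0,0],"spin": 0},
])

```text
time: 35.75
tool_pos: [439.9, 266.1, 33.8]
tcp_rot: [3.141, 0.0, 2.927]
contact_force: [0.0, -0.4, -1.0]
grip_width: 50.0
finger_force: 29.9
```

```bash
python3 go.py 438,265.5,-6,167.5
python3 - <<'E'
from h import *
s=bot.capture('side');p=bot.get_obs()['tool_pos'];z0=p[2]+12.5
def box(cx,cy,l,w,z,a):
    a=np.radians(a);u=np.array([np.cos(a),np.sin(a),0]);v=np.array([-u[1],u[0],0])
    return [np.array([cx,cy,z])+i*l/2*u+j*w/2*v for i,j in((1,1),(-1,1),(-1,-1),(1,-1))]
o=[280,220];c=cv2.resize(s[220:290,280:355],None,fx=8,fy=8,interpolation=2)
for P,col in((box(p[0],p[1],70,50,z0,167.7),(0,0,255)),(box(438,265.5,92,72,9,167.5),(255,0,0))):
    for i in proj('side',P): cv2.circle(c,tuple(int(v) for v in (i-o)*8+4),4,col,1)
cv2.imwrite('pics/s8c.png',c)
E
```

```text
t 35.75 [439.9 266.1  33.8] 167.7 w 50.0
shift units [ 0.022 -0.013  0.498] spin 0.03
```

View pics/s8c.png

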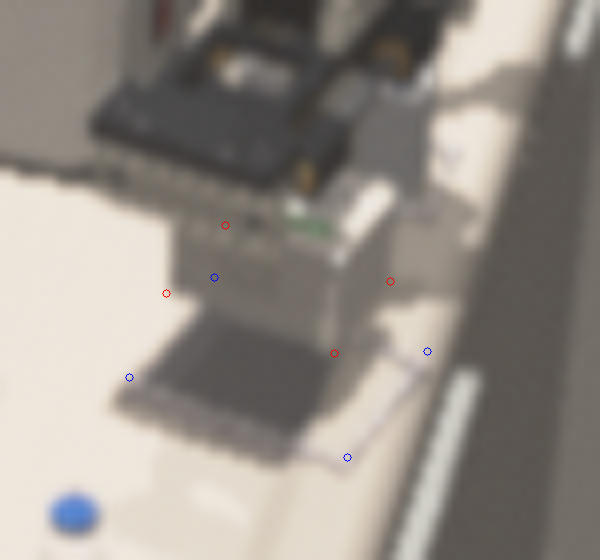

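Carton corners (172,290), (332,355) match the prediction and the tray sits slightly toward the camera. I'll nudge 2 mm and lower.

Call:
jog_arm([
  {"xyz": [0.022,0.015,0.1],"spin": 0},
  {"xyz": [0,0,0.15],"spin": 0},
  {"xyz": [0,0,0.1],"spin": 0},
  {"xyz": [0,0,0.07],"spin": 0},
  {"xyz": [0,0,0.05],"spin": 0},
  {"xyz": [0,0,0.03],"spin": 0},
  {"xyz": [0,0,0],"spin": 0},
  {"xyz": [0,0,0],"spin": 0},
  {"xyz": [0,0,0],"spin": 0},
  {"xyz": [0,0,0],"spin": 0},
])

```text
time: 37.05
tool_pos: [438.4, 267.6, -6.3]
tcp_rot: [3.141, 0.0, 2.927]
contact_force: [-0.4, 0.2, -1.4]
grip_width: 50.1
finger_force: 29.9
```

Call:
jog_arm([
  {"xyz": [0,0,0.02],"spin": 0},
  {"xyz": [0,0,0],"spin": 0},
  {"xyz": [0,0,0.01],"spin": 0},
  {"xyz": [0,0,0],"spin": 0},
  {"xyz": [0,0,0],"spin": 0},
  {"xyz": [0,0,0],"spin": 0},
  {"xyz": [0,0,0],"spin": 0},
  {"xyz": [0,0,0],"spin": 0},
  {"xyz": [0,0,0],"spin": 0},
  {"xyz": [0,0,0],"spin": 0},
])

```text
time: 38.3
tool_pos: [438.5, 267.6, -8.7]
tcp_rot: [3.141, 0.0, 2.927]
contact_force: [-0.0, -1.6, 5.4]
grip_width: 50.4
finger_force: 29.9
```

Call:
jog_arm([
  {"xyz": [0,0,0],"spin": 0},
  {"xyz": [0,0,0],"spin": 0},
  {"xyz": [0,0,0],"spin": 0},
  {"xyz": [0,0,0],"spin": 0},
  {"xyz": [0,0,0],"spin": 0},
  {"xyz": [0,0,0],"spin": 0},
  {"xyz": [0,0,-0.3],"spin": 0},
  {"xyz": [0,0,-0.6],"spin": 0},
  {"xyz": [0,0,-0.6],"spin": 0},
  {"xyz": [0.2,0,-0.6],"spin": 0},
], gripper=100)

```text
time: 39.55
tool_pos: [423.1, 270.7, 160.7]
tcp_rot: [3.141, 0.001, 2.926]
contact_force: [0.0, 0.8, 0.7]
grip_width: 91.9
finger_force: 0.0
```

```bash
python3 - <<'E'
from m import *
s=bot.capture('side');t=bot.capture('top');cv2.imwrite('pics/s9.png',s);cv2.imwrite('pics/t9.png',t)
h=cv2.cvtColor(t,cv2.COLOR_BGR2HSV);print(h[238,375:392:4],h[225,375],h[238,360])
m=cv2.inRange(h,(95,60,60),(125,255,255));blobs('top',t,m,(360,402,220,260),58)
blobs('top',t,cv2.inRange(h,(95,40,60),(125,255,255)),(360,402,220,260),58)
h=cv2.cvtColor(s,cv2.COLOR_BGR2HSV);m=cv2.inRange(h,(95,60,150),(125,255,255));blobs('side',s,m,(315,355,165,215),58)
E
python3 go.py 400,110,170,168 410,-60,170,171.5 465,-168,170,171.5
```

```text
[[104  99 141]
 [106  40 152]
 [ 93  17 166]
 [101  22 166]
 [ 98  47 130]] [ 37  34 159] [ 43  37 165]
top px [376. 237.] cen [ 471.1 -151. ] rect [ 470.9 -151.8] [29.9 61.2] 85.7
top px [381. 238.] cen [ 466.9 -172.1] rect [ 466.9 -171.7] [71.  63.2] 78.9
t 39.65 [424.3 272.4 164.3] 167.7 w 91.9
shift units [-0.135 -2.048 -0.083] spin -0.05
shift units [-0.564 -2.053  0.   ] spin -0.61
shift units [-0.879 -1.234  0.   ] spin -0.0
```

The square carton is at about (467,-172), yaw about 172°.

Call:
jog_arm([
  {"xyz": [0,-0.4,0],"spin": 0},
  {"xyz": [0,-0.5,-0.08],"spin": 0},
  {"xyz": [0,-0.55,0],"spin": 0},
  {"xyz": [-0.02,-0.55,0],"spin": 0},
  {"xyz": [-0.05,-0.55,0],"spin": -0.2},
  {"xyz": [-0.1,-0.55,0],"spin": -0.25},
  {"xyz": [-0.12,-0.5,0],"spin": -0.25},
  {"xyz": [-0.2,-0.5,0],"spin": 0},
  {"xyz": [-0.2,-0.4,0],"spin": 0},
  {"xyz": [-0.2,-0.3,0],"spin": 0},
])

```text
time: 40.9
tool_pos: [420.3, -118.7, 164.9]
tcp_rot: [3.141, -0.001, 2.996]
contact_force: [0.5, 0.1, 0.6]
grip_width: 91.5
finger_force: 0.0
```

```bash
python3 go.py 467.5,-172,70,172
```

```text
t 40.9 [ 420.3 -118.7  164.9] 171.6 w 91.5
shift units [-0.682 -0.573  1.185] spin -0.06
```

Call:
jog_arm([
  {"xyz": [-0.34,-0.29,0],"spin": 0},
  {"xyz": [-0.34,-0.29,0],"spin": 0},
  {"xyz": [0,0,0.4],"spin": 0},
  {"xyz": [0,0,0.4],"spin": 0},
  {"xyz": [0,0,0.3],"spin": 0},
  {"xyz": [0,0,0.08],"spin": 0},
  {"xyz": [0,0,0],"spin": 0},
  {"xyz": [0,0,0],"spin": 0},
  {"xyz": [0,0,0],"spin": 0},
  {"xyz": [0,0,0],"spin": 0},
])

```text
time: 42.15
tool_pos: [467.8, -171.1, 71.6]
tcp_rot: [-3.141, 0.001, 2.997]
contact_force: [0.3, -0.4, 1.1]
grip_width: 91.7
finger_force: 0.0
```

```bash
python3 go.py 467.5,-172,0,172;  python3 - <<'E'
from m import *
s=bot.capture('side');t=bot.capture('top')
a=cv2.resize(t[215:262,355:402],None,fx=8,fy=8,interpolation=2);b=cv2.resize(s[155:215,305:360],None,fx=7.5,fy=7.5,interpolation=2)
o=np.zeros((450,795,3),np.uint8);o[:376,:376]=a;o[:450,380:380+b.shape[1]]=b[:450]
cv2.imwrite('pics/c10.png',o)
E
```

```text
t 42.15 [ 467.8 -171.1   71.6] 171.7 w 91.7
shift units [ 0.003 -0.011  0.895] spin -0.05
```

View pics/c10.png

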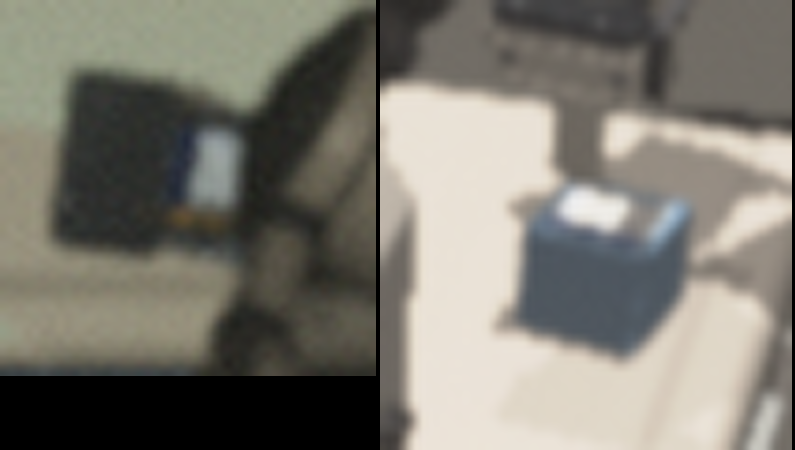

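The side picture shows the carton below the open fingers; its top has corners near crop (530,230), (565,183), (690,205), (640,250). I'll check the centring numerically.

Run:
```python
from h import *
f=lambda P:(((proj('side',P)+.45-[305,155])*7.5)+[380,0]).round()
print(f([[467.8,-125,72],[467.8,-125,100],[467.8,-125,115],[467.8,-217,72],[467.8,-217,100]]))
g=lambda u:[(305+(x-380)/7.5-.45,155+y/7.5-.45) for x,y in u]
q=plane('side',g([(530,230),(565,183),(690,205),(640,250)]),58)[:,:2];print(q.round(0),q.mean(0))
print(plane('side',g([(520,318),(628,357)]),0))
```

```text
[[589. 237.]
 [593. 187.]
 [595. 159.]
 [626. 152.]
 [630. 103.]]
[[ 501. -147.]
 [ 495. -200.]
 [ 430. -198.]
 [ 445. -144.]] [ 467.75362665 -172.36861058]
[[ 505.12272555 -157.46968508    0.        ]
 [ 444.98020821 -137.1066538     0.        ]]
```

The finger tip is at TCP+28 and the carton is centred at (468,-172). Descending.

Call:
jog_arm([
  {"xyz": [0,-0.01,0.2],"spin": 0},
  {"xyz": [0,0,0.25],"spin": 0},
  {"xyz": [0,0,0.2],"spin": 0},
  {"xyz": [0,0,0.15],"spin": 0},
  {"xyz": [0,0,0.1],"spin": 0},
  {"xyz": [0,0,0],"spin": 0},
  {"xyz": [0,0,0],"spin": 0},
  {"xyz": [0,0,0],"spin": 0},
  {"xyz": [0,0,0],"spin": 0},
  {"xyz": [0,0,0],"spin": 0},
])

```text
time: 43.5
tool_pos: [467.5, -171.8, -0.8]
tcp_rot: [-3.142, 0.0, 2.997]
contact_force: [-0.0, -0.6, -0.0]
grip_width: 92.0
finger_force: 0.0
```

Call:
jog_arm([
  {"xyz": [0,0,0],"spin": 0},
  {"xyz": [0,0,0],"spin": 0},
  {"xyz": [0,0,0],"spin": 0},
  {"xyz": [0,0,0],"spin": 0},
  {"xyz": [0,0,0],"spin": 0},
  {"xyz": [0,0,0],"spin": 0},
  {"xyz": [0,0,0],"spin": 0},
  {"xyz": [0,0,0],"spin": 0},
  {"xyz": [0,0,0],"spin": 0},
  {"xyz": [0,0,0],"spin": 0},
], gripper=50)

```text
time: 44.75
tool_pos: [467.4, -171.8, -0.9]
tcp_rot: [3.142, 0.0, 2.997]
contact_force: [0.3, -0.1, -0.3]
grip_width: 66.4
finger_force: 29.6
```

Call:
jog_arm([
  {"xyz": [0,0,-0.05],"spin": 0},
  {"xyz": [0,0,-0.2],"spin": 0},
  {"xyz": [0,0,-0.5],"spin": 0},
  {"xyz": [0,0,-0.6],"spin": 0},
  {"xyz": [0.3,0,-0.5],"spin": 0},
  {"xyz": [0.35,0.2,-0.3],"spin": 0},
  {"xyz": [0.1,0.4,0],"spin": 0},
  {"xyz": [0,0.5,0],"spin": 0},
  {"xyz": [0,0.5,0],"spin": 0},
  {"xyz": [0,0.5,0],"spin": 0},
])

```text
time: 46.0
tool_pos: [431.9, 4.5, 171.3]
tcp_rot: [3.141, -0.0, 2.997]
contact_force: [0.3, 0.7, -1.6]
grip_width: 66.6
finger_force: 29.6
```

Call:
jog_arm([
  {"xyz": [0.05,0.5,0],"spin": 0},
  {"xyz": [0.05,0.5,0],"spin": 0},
  {"xyz": [0,0.5,0],"spin": 0},
  {"xyz": [0,0.5,0],"spin": 0},
  {"xyz": [0,0.5,0],"spin": 0},
  {"xyz": [0,0.5,0],"spin": 0.17},
  {"xyz": [0,0.4,0],"spin": 0},
  {"xyz": [0,0.3,0],"spin": 0},
  {"xyz": [0,0,0],"spin": 0},
  {"xyz": [0,0,0],"spin": 0},
])

```text
time: 47.25
tool_pos: [467.5, 296.3, 170.9]
tcp_rot: [-3.141, -0.001, 2.98]
contact_force: [-0.0, -1.2, -1.4]
grip_width: 66.6
finger_force: 29.6
```

```bash
python3 go.py 592.5,338.5,150,170.7 592.5,338.5,40,170.7
```

```text
t 47.25 [467.5 296.3 170.9] 170.7 w 66.6
shift units [-1.457  0.772  0.26 ] spin 0.01
shift units [0.    0.    1.375] spin -0.0
```

Call:
jog_arm([
  {"xyz": [-0.1,0.25,0],"spin": 0},
  {"xyz": [-0.3,0.25,0],"spin": 0},
  {"xyz": [-0.4,0.25,0],"spin": 0},
  {"xyz": [-0.4,0.02,0.2],"spin": 0},
  {"xyz": [-0.26,0,0.3],"spin": 0},
  {"xyz": [0,0,0.4],"spin": 0},
  {"xyz": [0,0,0.4],"spin": 0},
  {"xyz": [0,0,0.3],"spin": 0},
  {"xyz": [0,0,0],"spin": 0},
  {"xyz": [0,0,0],"spin": 0},
])

```text
time: 48.5
tool_pos: [594.0, 338.6, 44.5]
tcp_rot: [3.141, 0.001, 2.979]
contact_force: [0.6, -0.1, -2.3]
grip_width: 66.3
finger_force: 29.6
```

```bash
python3 go.py 592.5,339,6,170.7
```

```text
t 48.5 [594.  338.6  44.5] 170.7 w 66.3
shift units [0.02  0.001 0.481] spin -0.0
```

Call:
jog_arm([
  {"xyz": [0.015,0,0.15],"spin": 0},
  {"xyz": [0,0,0.15],"spin": 0},
  {"xyz": [0,0,0.1],"spin": 0},
  {"xyz": [0,0,0.05],"spin": 0},
  {"xyz": [0,0,0.03],"spin": 0},
  {"xyz": [0,0,0.01],"spin": 0},
  {"xyz": [0,0,0],"spin": 0},
  {"xyz": [0,0,0],"spin": 0},
  {"xyz": [0,0,0],"spin": 0},
  {"xyz": [0,0,0],"spin": 0},
])

```text
time: 49.75
tool_pos: [592.0, 339.2, 4.0]
tcp_rot: [3.141, 0.0, 2.98]
contact_force: [-0.2, -0.4, -2.1]
grip_width: 66.5
finger_force: 29.6
```

Call:
jog_arm([
  {"xyz": [0,0,0.01],"spin": 0},
  {"xyz": [0,0,0],"spin": 0},
  {"xyz": [0,0,0.01],"spin": 0},
  {"xyz": [0,0,0],"spin": 0},
  {"xyz": [0,0,0],"spin": 0},
  {"xyz": [0,0,0],"spin": 0},
  {"xyz": [0,0,0],"spin": 0},
  {"xyz": [0,0,0],"spin": 0},
  {"xyz": [0,0,0],"spin": 0},
  {"xyz": [0,0,0],"spin": 0},
])

```text
time: 51.0
tool_pos: [592.0, 339.2, 2.3]
tcp_rot: [3.142, 0.0, 2.98]
contact_force: [-0.9, -0.6, -2.1]
grip_width: 66.3
finger_force: 29.6
```

Call:
jog_arm([
  {"xyz": [0,0,0.01],"spin": 0},
  {"xyz": [0,0,0],"spin": 0},
  {"xyz": [0,0,0],"spin": 0},
  {"xyz": [0,0,0],"spin": 0},
  {"xyz": [0,0,0],"spin": 0},
  {"xyz": [0,0,0],"spin": 0},
  {"xyz": [0,0,0],"spin": 0},
  {"xyz": [0,0,0],"spin": 0},
  {"xyz": [0,0,0],"spin": 0},
  {"xyz": [0,0,0],"spin": 0},
])

```text
time: 52.25
tool_pos: [592.1, 339.2, 2.1]
tcp_rot: [3.141, 0.0, 2.98]
contact_force: [-2.3, -1.8, 5.4]
grip_width: 66.4
finger_force: 29.6
```

Contact is at the expected height, so it is on the tray floor. Releasing, lifting and clearing away.

Call:
jog_arm([
  {"xyz": [0,0,0],"spin": 0},
  {"xyz": [0,0,0],"spin": 0},
  {"xyz": [0,0,0],"spin": 0},
  {"xyz": [0,0,0],"spin": 0},
  {"xyz": [0,0,0],"spin": 0},
  {"xyz": [0,0,-0.2],"spin": 0},
  {"xyz": [0,0,-0.5],"spin": 0},
  {"xyz": [0,0,-0.6],"spin": 0},
  {"xyz": [0,0,-0.6],"spin": 0},
  {"xyz": [0,0,-0.4],"spin": 0},
], gripper=100)

```text
time: 53.5
tool_pos: [592.7, 339.5, 190.0]
tcp_rot: [3.139, 0.004, 2.98]
contact_force: [0.4, -0.1, -0.2]
grip_width: 92.2
finger_force: 0.0
```

```bash
python3 go.py 250,430,230,170.7
```

```text
t 53.5 [592.7 339.5 190. ] 170.7 w 92.2
shift units [ 4.407  0.428 -0.516] spin 0.01
```

Call:
jog_arm([
  {"xyz": [0.3,0.04,-0.2],"spin": 0},
  {"xyz": [0.45,0.04,-0.2],"spin": 0},
  {"xyz": [0.5,0.04,-0.1],"spin": 0},
  {"xyz": [0.5,0.04,0],"spin": 0},
  {"xyz": [0.5,0.04,0],"spin": 0},
  {"xyz": [0.5,0.04,0],"spin": 0},
  {"xyz": [0.5,0.04,0],"spin": 0},
  {"xyz": [0.5,0.04,0],"spin": 0},
  {"xyz": [0.5,0.04,0],"spin": 0},
  {"xyz": [0,0,0],"spin": 0},
])

```text
time: 54.75
tool_pos: [259.0, 423.0, 227.1]
tcp_rot: [3.14, 0.001, 2.983]
contact_force: [0.7, 0.7, 0.7]
grip_width: 91.4
finger_force: 0.0
```

```bash
python3 - <<'E'
from m import *
t=bot.capture('top');s=bot.capture('side');cv2.imwrite('pics/tf.png',t);t0=cv2.imread('pics/top0.png')
h=cv2.cvtColor(cv2.GaussianBlur(t,(3,3),0),cv2.COLOR_BGR2HSV)
w=((h[...,1]<32)&(h[...,2]>128)).astype(np.uint8)*255
bl=cv2.inRange(h,(90,20,80),(125,255,255))|w
k=np.ones((3,3),np.uint8)
for n,m,b,z in(('sq',bl,(222,262,182,226),61),('wide',w,(242,282,222,262),48),('nar',w,(285,315,222,262),55)):
    print(n);blobs('top',t,cv2.morphologyEx(m,cv2.MORPH_CLOSE,k),b,z,40)
# bystanders: colour centroids before/after; vial cap
h0=cv2.cvtColor(t0,cv2.COLOR_BGR2HSV);h=cv2.cvtColor(t,cv2.COLOR_BGR2HSV)
for n,lo,hi,(x0,x1,y0,y1) in(('redcap',(0,150,60),(8,255,255),(190,212,185,205)),('timer',(0,0,165),(180,40,255),(155,185,225,255))):
    for H in(h0,h): y,x=np.nonzero(cv2.inRange(H[y0:y1,x0:x1],lo,hi));print(n,len(x),x.mean()+x0,y.mean()+y0)
y,x=np.nonzero(cv2.inRange(h[220:250,200:235],(100,100,40),(128,255,255)));print('vial',plane('top',[(x.mean()+200,y.mean()+220)],54))
E
python3 go.py
```

```text
sq
top px [239. 202.] cen [589.7 342.3] rect [587.5 336.6] [91.8 93.1] 78.9
wide
top px [255. 244.] cen [435.9 279. ] rect [443.9 279.8] [97.  93.8] 0.2
nar
top px [297. 241.] cen [438.  126.2] rect [451.8 130.6] [103.7  82.3] 0.2
redcap 36 199.13888888888889 194.38888888888889
redcap 36 199.22222222222223 194.33333333333334
timer 3 166.33333333333334 227.0
timer 2 170.0 226.5
vial [[476.09554595 415.77854847  54.        ]]
t 54.85 [261.4 422.6 226.6] 170.8 w 91.9
```

The wide and narrow masks picked up background, so they say nothing about position. The contact heights matched the tray floors (a rim would read 6 mm higher), so each carton is within its tray walls. The bottle hasn't moved; the timer mask was too sparse to confirm, but the arm never came near it. Handing in.

```bash
python3 -c "
from plant import bot
print(bot.close_job())"
```

```text
the job is handed in; nothing more can be done
None
```

I placed all four supplies upright in their own trays and handed the job in at about 55 s; the judge returned no verdict. Floor contact heights matched for all four; the final camera check confirmed the vial's position and the unmoved bottle, but not the wide and narrow cartons or the timer.

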